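Inspect the compressor bore with a rigid scope

TASK

Pull the red dust plug out of the compressor cylinder's inspection port and set it down in the green parts tray. Then take the scope from its stand by the orange handle, lower its rod upright through the middle of the port, without the scope ever touching the cylinder, until the yellow band on the rod is level with the port's mouth (lens about 40 mm deep), and keep it there, still and centred, for three seconds; finish while still holding it like that. Leave the tools and other things on the bench where they are.

Things in the scene. Friction and masses are not known exactly. Their poses are not given: they have to be found in the camera images.
- cylinder: finned aluminium air-compressor cylinder bolted to the bench, cannot move; 120 x 120 mm foot, 104 x 104 mm fins, 84 x 84 mm flat head, head's top 80 mm above the bench (bolt heads 5 mm higher at its four corners). Origin: centre of its underside, z up. The inspection port is a 24 mm round hole through the middle of the 12 mm thick head; below it the bore is 60 mm wide and its floor is 74 mm below the port's mouth. The plug closes the port at the start
- port (a point): centre of the port's mouth, level with the top of the head (80 mm above the bench); z up along the port's axis
- plug_grip (a point): red plastic dust plug standing loosely in the port, 35 g: stem 19.6 mm thick and 14 long (in the port), flange 36 mm across and 6 thick (lying on the head), round upright grip 24 mm thick and 40 tall. This point: centre of the grip, 40 mm above the plug's lower end, 20 mm above the flange's top and 20 mm below the top. z along the plug, up at the start
- scope_grip (a point): centre of the handle of the rigid inspection scope, which hangs upright in its stand: orange handle 28 x 28 mm square and 64 tall (28 mm sides along this point's x and y), z up along the rod. Below the handle a steel rod 8 mm thick and 95 long with a lens at its tip, 127 mm below this point; 160 g. A yellow band runs round the rod from 34 to 46 mm above the tip
- scope_tip (a point): the lens end of the scope's rod, on the rod's axis, 127 mm straight below scope_grip; z up along the rod
- stand: blue scope stand fixed to the bench, 100 x 100 mm foot, two steel posts and a 50 x 70 mm top plate whose top is 110 mm above the bench; the scope's handle rests on it and its rod hangs through a 17 mm hole, tip 15 mm above the bench: the scope must be raised 95 mm to come clear. Origin: centre of the underside
- tray: green open parts tray fixed to the bench, 140 (its x) x 120 (its y) x 25 mm tall, walls and floor 4 mm. Origin: centre of its underside, z up. Two loose brass nuts, 20 mm across, lie in it near its +x wall (48 mm from the centre); the rest is free. It and the stand may be on either side
- oil: blue oil bottle with red cap, 56 mm across, 150 tall, standing; a bystander. Origin on its underside
- wheel: spare grey grinding wheel, 125 mm across, 20 thick, lying flat; a bystander. Origin on its underside
- driver: yellow-handled screwdriver lying on the bench; a bystander. Origin on its underside
- wrench: steel wrench lying on the bench; a bystander. Origin on its underside
- hammer: hammer with pale wooden handle lying on the bench; a bystander. Origin on its underside

How it is judged:
By the outcome, as a careful person would: the job done as asked, in the order asked, and still so for the second after the job is handed in, while the arm keeps its last pose, push and grip.
It also fails if it takes over 69 s, if anything falls off the work surface, if the arm or the gripper's body presses on something with over 40 N, if the wrist force passes 120 N, or if a joint passes its speed limit or range.

ROBOT

A 6-joint arm with a two-finger parallel gripper is mounted at the origin on the work surface. World frame = base frame: x ahead of the robot, y to its left, z up, the work surface at z = 0. Lengths are in m, angles in rad, forces in N, time in s.
With the tool pointing down it reaches from about 0.3 to 1 m from the base axis. Payload 5.1 kg.
Tool frame: the origin (TCP) lies where the fingers leave the gripper's body, on its centre line; the fingertips stand 78 mm ahead of it and the grasp point (between the pads) lies 59 mm ahead of it; z points along the fingers, y is the line along which they close (so a half turn about z gives the same grasp; the last joint's range is limited). The gripper opens to 95 mm and grips with 3 to 60 N. Pads are 20 mm wide; open, the fingers measure 119 mm over their backs; the gripper's body (75 mm by 180 mm) begins 59 mm behind the grasp point.
Start: joints at [-0.083, 0.124, 1.65, -0, 1.367, -0.083], TCP at [0.65, -0, 0.292] pointing down, gripper open.
Joint ranges: [-2.61, 2.61], [-1.02, 2.33], [0.03, 2.71], [-1.35, 4.49], [0.32, 2.68], [-2.91, 2.91]. Speed limits (rad/s): [2.57, 2.57, 3.14, 3.14, 3.14, 3.14].

INTERFACE

Orientations are given as a rotation vector (axis times angle).
In Python, from rig import read_state, get_image, job_done gives the robot as it stands. The module is installed in compiled form; this text tells all that it offers.
- The arm moves only by the tool apply_moves, never from a script. Its argument "rows" is a list of rows, each an object with "xyz": the shift along the tool's x, y, z in units of 200 mm (1.0 is 200 mm), a list of three; "delta_rot": the turn, a rotation vector about the tool's x, y, z in units of 360 degrees (1.0 is 360 degrees), a list of three; "hand": the gripper's target within -1 to 1 (shut at 1, half-way at 0, fully open at -1). A call has 1 to 20 rows; each row is the pose to reach, as a shift and turn from the pose commanded when the call began, along the tool's axes at that moment, turning the shorter way round; what a row does not reach only later rows make up. A row lasts 1/10 s, in which the tool goes at most 50 mm and 8.59 degrees, less where a joint would pass 70% of its speed; a pose out of reach is approached as far as the arm can. A call with a number of a shift or a turn outside -1 to 1 is refused whole. A call with a gripper value outside its range is refused whole. The fingers move at their own pace and stop on an object; the grip force is fixed at half the most. Time passes only in rows, so rows that repeat a pose let the fingers close. It gives the time, the measured TCP pose, the force, the opening and the grip force at its end, in the units of the state.
- read_state(): the state, without advancing time (a new reading comes with each control period).
- get_image(name): name is "scene" or "side" or "wrist"; returns a dict with "color" (480x640x3 uint8, blue, green, red), "range_z" (480x640 float32, m along the optical axis (not along the pixel's ray), 0 where there is no reading), "K" (3x3 intrinsics, pixels), "view" (4x4, takes a point from world to camera coordinates). Camera axes: x right, y up, looking along -z (the intrinsics and any distortion apply to the point x, -y, -z); pixel columns grow to the right and rows downward; lengths in m; the calibration is good to about 2 mm. A picture is of the moment at which its call begins.
- job_done(): hands the job in; it is judged then, once.
The state is a dict: "time_s": time; "joint_positions": joint angles; "qd": joint speeds; "effort": joint torques, N m; "tool_pos": TCP position; "tcp_rot": TCP orientation; "force": force on the tool from outside, world axes, zero at the start; "torque": the same for the moment, N m; "opening": opening from 0.0 (shut) to 1.0 (fully open); "gripper_force": force on a finger pad.
Only numpy, scipy, OpenCV 4.12 (cv2) and the standard library are available. Lean on these libraries where they do the work, as an engineer would, in place of code of your own. Each camera call takes 0.05 s, during which the arm holds its last target. There are 200 camera calls.

## Working session

There is one attempt and no reset: what is moved stays moved. The work goes in short steps, Python scripts to look and compute and a tool call to move; the robot and the scene stay as the last step left them, time stands still between calls to the robot, and variables do not carry over. Pictures are saved under pics/ and viewed, at most 10 in all, crops included, and the job is handed in when it is done.

Besides the shell and the picture viewer there is one more tool, called after "Call:" as name(argument=value, ...) on one line, values as JSON. apply_moves: Moves the arm, as the interface text tells. Shifts and turns lie within -1 to 1; 1 stands for 200 mm of shift or 360 degrees of turn. Its arguments: {"type":"object","properties":{"rows":{"type":"array","items":{"type":"object","properties":{"xyz":{"type":"array","items":{"type":"number"}},"delta_rot":{"type":"array","items":{"type":"number"}},"hand":{"type":"number"}}}}},"required":["rows"]}

```bash
mkdir -p pics; cat > h.py <<'E'
import numpy as np, cv2
from rig import read_state, get_image, job_done
def cloud(im):
    d=im["range_z"];K=im["K"];v,u=np.mgrid[:480,:640]
    p=np.stack([(u-K[0,2])/K[0,0]*d,-(v-K[1,2])/K[1,1]*d,-d,np.ones_like(d)],-1)
    w=p@np.linalg.inv(im["view"]).T
    w=w[...,:3]; w[d==0]=np.nan
    return w
E
python3 - <<'E'
from h import *
s=read_state();print(s)
ims=[]
for n in("scene","side"):
    im=get_image(n);np.savez(n+"0.npz",**im);cv2.imwrite(f"pics/{n}0.png",im["color"]);print(n,im["K"].tolist(),np.linalg.inv(im["view"]).round(3).tolist())
E
```

```text
{'time_s': 0.0, 'joint_positions': array([-8.25637973e-02,  1.24497823e-01,  1.65166467e+00,  7.24253111e-06,
        1.36747920e+00, -8.26330316e-02]), 'qd': array([ 0.00233627, -0.00068986,  0.00073613, -0.0015128 , -0.00032089,
        0.00063895]), 'effort': array([-6.25927078e-04, -4.17603564e+01, -3.59935069e+01,  7.73367751e-02,
        4.92534391e-02, -1.75303944e-04]), 'tool_pos': array([6.49523374e-01, 3.54331085e-05, 2.90997110e-01]), 'tcp_rot': array([-2.22025696e+00, -2.22040742e+00,  2.07083871e-03]), 'force': array([-0.64248572,  0.0675662 ,  0.01492433]), 'torque': array([ 0.02683314, -0.06100281,  0.01697239]), 'gripper_force': 0.0, 'opening': 1.0001370813279253}
scene [[451.9707038726823, 0.0, 311.2363706240594], [0.0, 451.9707038726823, 233.11837167376285], [0.0, 0.0, 1.0]] [[0.332, -0.718, 0.612, 1.348], [0.943, 0.253, -0.215, -0.277], [-0.0, 0.648, 0.761, 1.08], [0.0, 0.0, 0.0, 1.0]]
side [[523.8939905028484, 0.0, 311.1319029828945], [0.0, 523.8939905028484, 235.03959036888537], [0.0, 0.0, 1.0]] [[-0.981, 0.11, -0.157, 0.341], [-0.191, -0.627, 0.755, 0.965], [-0.016, 0.771, 0.636, 0.897], [0.0, 0.0, 0.0, 1.0]]
```

View pics/scene0.png

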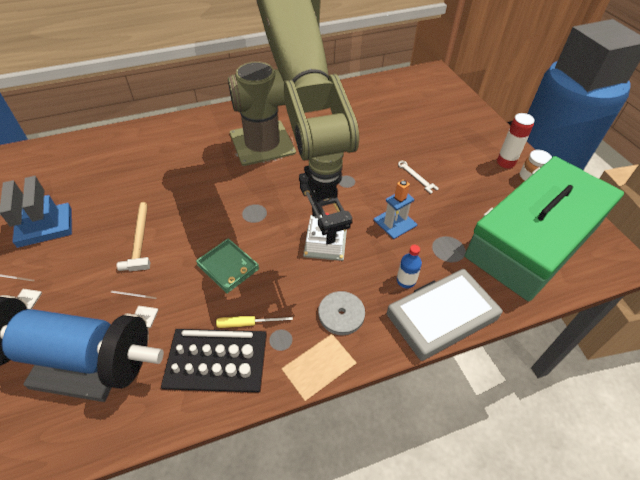

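View pics/side0.png

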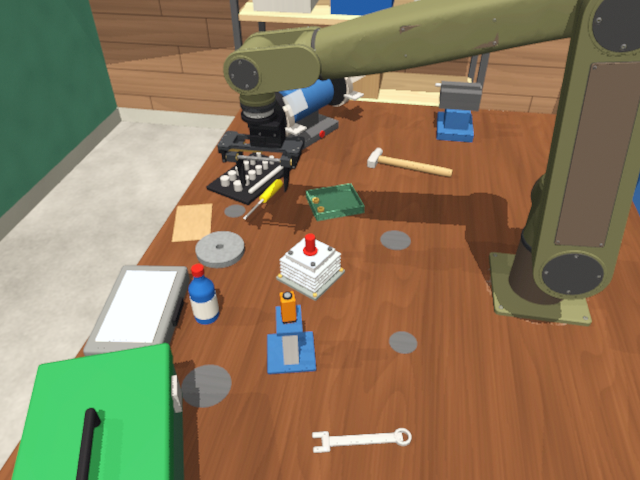

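The scene view has the gripper hiding the plug, with the tray at (227,265), the orange handle at (402,188) and the oil bottle at (409,268). The side view shows the red plug at (310,243), the cylinder at (311,265), the orange handle at (288,307), the stand foot at (291,352), the tray at (335,201) and the bottle at (203,297).

```bash
cat >> h.py <<'E'
def mask(im,name,box):
    hsv=cv2.cvtColor(im["color"],cv2.COLOR_BGR2HSV)
    lo,hi={'red':((0,170,80),(6,255,255)),'orange':((8,170,120),(20,255,255)),'green':((65,80,30),(90,255,255)),'blue':((100,120,60),(120,255,255)),'white':((0,0,120),(180,60,255))}[name]
    m=cv2.inRange(hsv,lo,hi)>0
    if name=='red': m|=cv2.inRange(hsv,(174,170,80),(180,255,255))>0
    b=np.zeros_like(m);x0,y0,x1,y1=box;b[y0:y1,x0:x1]=1
    return m&b
def rect(p):
    (c,s,a)=cv2.minAreaRect((p[:,:2]*1000).astype(np.float32));return np.round(c,1),np.round(s,1),round(a,1)
E
python3 - <<'E'
from h import *
for n,items in {"side":[('red',(290,225,330,265),.075,.2),('orange',(270,285,305,325),.1,.25),('white',(270,230,350,300),.076,.083),('blue',(270,300,305,345),.1,.115),('blue',(255,325,330,380),-.01,.03),('green',(300,180,370,220),.015,.04),('blue',(185,265,225,330),.02,.2)],
 "scene":[('orange',(390,175,415,205),.1,.25),('white',(300,210,350,265),.076,.083),('blue',(380,185,420,215),.1,.115),('blue',(370,200,420,240),-.01,.03),('green',(190,235,265,295),.015,.04)]}.items():
    im=dict(np.load(n+"0.npz"));w=cloud(im)
    for c,b,z0,z1 in items:
        p=w[mask(im,c,b)];p=p[np.isfinite(p[:,0])&(p[:,2]>z0)&(p[:,2]<z1)]
        if len(p)<5: print(n,c,len(p));continue
        print(n,c,len(p),'rect',*rect(p),'z',np.percentile(p[:,2],[2,50,98]).round(3),'top',rect(p[p[:,2]>np.percentile(p[:,2],98)-.006]))
E
```

```text
side red 206 rect [533.3  59.6] [30.5 31.3] 27.6 z [0.083 0.105 0.127] top (array([532.9,  56.5]), array([26. , 20.9]), 68.8)
side orange 369 rect [529.  295.3] [28.2 31.5] 22.2 z [0.121 0.156 0.176] top (array([529.3, 295. ]), array([27.7, 31.6]), 20.1)
side white 602 rect [533.1  56.7] [88.9 87. ] 64.2 z [0.076 0.079 0.083] top (array([533.1,  56.7]), array([88.9, 87. ]), 64.2)
side blue 433 rect [529.2 295.8] [48.7 74.8] 15.3 z [0.103 0.109 0.113] top (array([529.2, 295.7]), array([48.2, 74.9]), 15.7)
side blue 1241 rect [528.6 296.2] [ 96.4 102.4] 14.8 z [0.006 0.01  0.013] top (array([528.6, 296.2]), array([ 96.4, 102.4]), 14.8)
side green 359 rect [ 523.9 -244.4] [140.6 128.2] 26.2 z [0.015 0.021 0.027] top (array([ 522.9, -243.9]), array([140.3, 125.1]), 26.9)
side blue 521 rect [735.7 237.4] [52.9 39.9] 24.6 z [0.076 0.1   0.129] top (array([737.9, 233.6]), array([21.9,  9.2]), 8.8)
scene orange 146 rect [539.7 286. ] [32.9 19.3] 55.1 z [0.125 0.15  0.173] top (array([535.3, 289.1]), array([25.3, 19.9]), 16.4)
scene white 135 rect [538.2  53.4] [84.5 83.5] 63.2 z [0.076 0.081 0.083] top (array([538.2,  53.4]), array([84.5, 83.5]), 63.2)
scene blue 160 rect [532.3 291.7] [52.1 69.1] 14.0 z [0.106 0.111 0.114] top (array([533. , 291.9]), array([50.7, 69.1]), 14.0)
scene blue 430 rect [532.6 292.2] [ 98.7 100.2] 15.5 z [0.007 0.011 0.016] top (array([533.1, 290.6]), array([98.7, 96.7]), 15.3)
scene green 242 rect [ 526.5 -248.2] [144.8 118.7] 26.3 z [0.015 0.022 0.029] top (array([ 527.9, -248. ]), array([142.8, 116.9]), 25.7)
```

Call:
apply_moves(rows=[{"xyz": [0.05,-0.1,0],"delta_rot": [0,0,0],"hand": -1},{"xyz": [0.15,-0.3,0],"delta_rot": [0,0,0],"hand": -1},{"xyz": [0.23,-0.48,0],"delta_rot": [0,0,0],"hand": -1},{"xyz": [0.275,-0.5725,0],"delta_rot": [0,0,0],"hand": -1},{"xyz": [0.275,-0.5725,0],"delta_rot": [0,0,0],"hand": -1},{"xyz": [0.275,-0.5725,0],"delta_rot": [0,0,0],"hand": -1}])

```text
time_s: 0.7
tool_pos: [0.5355, 0.055, 0.2922]
tcp_rot: [2.221, 2.222, 0.0]
force: [0.1, 0.3, 0.6]
opening: 1.001
gripper_force: 0.0
```

```bash
python3 - <<'E'
from h import *
s=read_state();print(s["tool_pos"],s["tcp_rot"],s["force"],s["time_s"])
im=get_image("wrist");np.savez("w1.npz",**im);cv2.imwrite("pics/w1.png",im["color"]);print(im["K"].tolist(),np.linalg.inv(im["view"]).round(3).tolist())
w=cloud(im)
for c,z0,z1 in(('red',.08,.2),('red',.118,.2),('white',.076,.083)):
    p=w[mask(im,c,(0,0,640,480))];p=p[np.isfinite(p[:,0])&(p[:,2]>z0)&(p[:,2]<z1)]
    print(c,len(p),rect(p) if len(p)>5 else'')
E
```

```text
[0.53554032 0.05497165 0.29221957] [2.22059925e+00 2.22151122e+00 3.45106440e-04] [0.14655982 0.2876459  0.55550362] 0.7
[[395.9758030461712, 0.0, 317.7139492007964], [0.0, 395.9758030461712, 241.84176176875505], [0.0, 0.0, 1.0]] [[1.0, 0.0, -0.001, 0.536], [0.0, 0.964, 0.267, 0.13], [0.001, -0.267, 0.964, 0.385], [0.0, 0.0, 0.0, 1.0]]
red 0 
red 0 
white 8327 (array([534.8,  54. ]), array([84.5, 84.2]), 63.4)
```

View pics/w1.png

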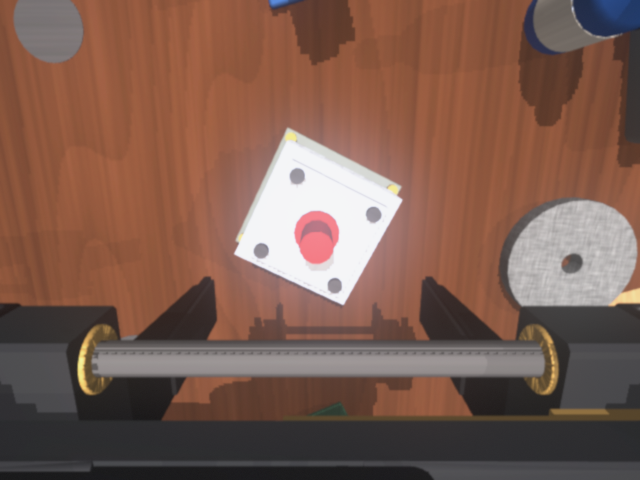

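The wrist view shows the head centred at about (318,217) and the plug grip at (317,247), between the fingers. The head's rectangle measures centre (535,54) mm, so I can go down now.

Call:
apply_moves(rows=[{"xyz": [0,0,0.08],"delta_rot": [0,0,0],"hand": -1},{"xyz": [0,0,0.2],"delta_rot": [0,0,0],"hand": -1},{"xyz": [0,0,0.32],"delta_rot": [0,0,0],"hand": -1},{"xyz": [0,0,0.44],"delta_rot": [0,0,0],"hand": -1},{"xyz": [0,0,0.53],"delta_rot": [0,0,0],"hand": -1},{"xyz": [0,0,0.58],"delta_rot": [0,0,0],"hand": -1},{"xyz": [0,0,0.605],"delta_rot": [0,0,0],"hand": -1},{"xyz": [0,0,0.605],"delta_rot": [0,0,0],"hand": -1},{"xyz": [0,0,0.605],"delta_rot": [0,0,0],"hand": 1},{"xyz": [0,0,0.605],"delta_rot": [0,0,0],"hand": 1},{"xyz": [0,0,0.605],"delta_rot": [0,0,0],"hand": 1},{"xyz": [0,0,0.605],"delta_rot": [0,0,0],"hand": 1},{"xyz": [0,0,0.605],"delta_rot": [0,0,0],"hand": 1},{"xyz": [0,0,0.605],"delta_rot": [0,0,0],"hand": 1},{"xyz": [0,0,0.605],"delta_rot": [0,0,0],"hand": 1},{"xyz": [0,0,0.605],"delta_rot": [0,0,0],"hand": 1}])

```text
time_s: 2.35
tool_pos: [0.5355, 0.055, 0.1712]
tcp_rot: [-2.221, -2.221, 0.0]
force: [-0.8, -0.4, -0.4]
opening: 0.385
gripper_force: 0.0
```

Call:
apply_moves(rows=[{"xyz": [0,0,0],"delta_rot": [0,0,0],"hand": 1},{"xyz": [0,0,0],"delta_rot": [0,0,0],"hand": 1},{"xyz": [0,0,0],"delta_rot": [0,0,0],"hand": 1},{"xyz": [0,0,0],"delta_rot": [0,0,0],"hand": 1},{"xyz": [0,0,0],"delta_rot": [0,0,0],"hand": 1},{"xyz": [0,0,0],"delta_rot": [0,0,0],"hand": 1},{"xyz": [0,0,0],"delta_rot": [0,0,0],"hand": 1}])

```text
time_s: 3.05
tool_pos: [0.5355, 0.055, 0.1712]
tcp_rot: [-2.221, -2.221, 0.0]
force: [0.9, -0.1, -0.1]
opening: 0.246
gripper_force: 30.0
```

Call:
apply_moves(rows=[{"xyz": [0,0,-0.03],"delta_rot": [0,0,0],"hand": 1},{"xyz": [0,0,-0.08],"delta_rot": [0,0,0],"hand": 1},{"xyz": [0,0,-0.15],"delta_rot": [0,0,0],"hand": 1},{"xyz": [0,0,-0.25],"delta_rot": [0,0,0],"hand": 1},{"xyz": [0,0,-0.35],"delta_rot": [0,0,0],"hand": 1},{"xyz": [-0.05,0,-0.42],"delta_rot": [0,0,0],"hand": 1},{"xyz": [-0.15,-0.02,-0.45],"delta_rot": [0,0,0],"hand": 1},{"xyz": [-0.28,-0.04,-0.45],"delta_rot": [0,0,0],"hand": 1},{"xyz": [-0.42,-0.06,-0.45],"delta_rot": [0,0,0],"hand": 1},{"xyz": [-0.56,-0.08,-0.45],"delta_rot": [0,0,0],"hand": 1},{"xyz": [-0.7,-0.1,-0.45],"delta_rot": [0,0,0],"hand": 1},{"xyz": [-0.84,-0.12,-0.45],"delta_rot": [0,0,0],"hand": 1},{"xyz": [-0.95,-0.14,-0.45],"delta_rot": [0,0,0],"hand": 1}])

```text
time_s: 4.35
tool_pos: [0.5071, -0.1371, 0.2623]
tcp_rot: [2.222, 2.219, 0.0]
force: [0.5, -0.1, -0.0]
opening: 0.249
gripper_force: 30.0
```

Call:
apply_moves(rows=[{"xyz": [-0.12,0,0],"delta_rot": [0,0,0],"hand": 1},{"xyz": [-0.26,0,0],"delta_rot": [0,0,0],"hand": 1},{"xyz": [-0.4,0,0],"delta_rot": [0,0,0],"hand": 1},{"xyz": [-0.52,0,0],"delta_rot": [0,0,0],"hand": 1},{"xyz": [-0.58,0,0],"delta_rot": [0,0,0],"hand": 1},{"xyz": [-0.6,0,0],"delta_rot": [0,0,0],"hand": 1},{"xyz": [-0.6,0,0],"delta_rot": [0,0,0],"hand": 1},{"xyz": [-0.6,0,0],"delta_rot": [0,0,0],"hand": 1}])

```text
time_s: 5.15
tool_pos: [0.5075, -0.2543, 0.2613]
tcp_rot: [-2.22, -2.222, -0.0]
force: [0.5, 0.6, -0.0]
opening: 0.252
gripper_force: 30.0
```

```bash
python3 - <<'E'
from h import *
s=read_state();print(s["tool_pos"],s["tcp_rot"],s["force"],s["time_s"],s["opening"])
ims=[]
for n in("wrist","side"):
    im=get_image(n);np.savez(n+"2.npz",**im);ims.append(im["color"])
w=cloud(im);p=w[mask(im,'red',(0,100,640,480))];p=p[np.isfinite(p[:,0])];p=p[np.hypot(p[:,0]-s["tool_pos"][0],p[:,1]-s["tool_pos"][1])<.05]
print(len(p),rect(p),np.percentile(p[:,2],[1,99]))
cv2.imwrite("pics/p2.png",cv2.resize(np.hstack(ims),(800,300)))
E
```

```text
[ 0.50749293 -0.25431372  0.26133342] [-2.22042395e+00 -2.22202421e+00 -3.94937822e-04] [ 0.50293291  0.56240306 -0.01795169] 5.15 0.2520480037701538
205 (array([ 504.7, -250.3]), array([34. , 32.3]), 81.1) [0.15735181 0.21853615]
```

View pics/p2.png

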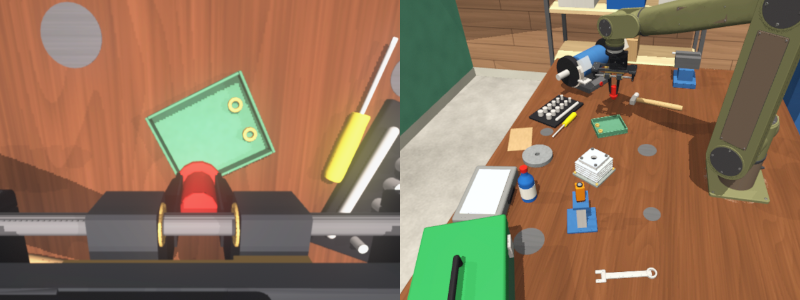

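The plug is held over the tray at about (195,190) in the left panel, and the nuts lie off to its right. In the right panel the port is open and nothing else has moved. Next I lower the plug.

Call:
apply_moves(rows=[{"xyz": [0,0,0.06],"delta_rot": [0,0,0],"hand": 1},{"xyz": [0,0,0.16],"delta_rot": [0,0,0],"hand": 1},{"xyz": [0,0,0.28],"delta_rot": [0,0,0],"hand": 1},{"xyz": [0,0,0.4],"delta_rot": [0,0,0],"hand": 1},{"xyz": [0,0,0.52],"delta_rot": [0,0,0],"hand": 1},{"xyz": [0,0,0.62],"delta_rot": [0,0,0],"hand": 1},{"xyz": [0,0,0.69],"delta_rot": [0,0,0],"hand": 1},{"xyz": [0,0,0.73],"delta_rot": [0,0,0],"hand": 1},{"xyz": [0,0,0.75],"delta_rot": [0,0,0],"hand": 1},{"xyz": [0,0,0.755],"delta_rot": [0,0,0],"hand": 1},{"xyz": [0,0,0.755],"delta_rot": [0,0,0],"hand": 1},{"xyz": [0,0,0.755],"delta_rot": [0,0,0],"hand": 1},{"xyz": [0,0,0.755],"delta_rot": [0,0,0],"hand": 1}])

```text
time_s: 6.55
tool_pos: [0.5079, -0.2553, 0.1111]
tcp_rot: [2.221, 2.22, 0.001]
force: [-1.3, -0.4, -0.2]
opening: 0.251
gripper_force: 30.0
```

Call:
apply_moves(rows=[{"xyz": [0,0,0.005],"delta_rot": [0,0,0],"hand": 1},{"xyz": [0,0,0.007],"delta_rot": [0,0,0],"hand": 1},{"xyz": [0,0,0.007],"delta_rot": [0,0,0],"hand": 0.3},{"xyz": [0,0,0.007],"delta_rot": [0,0,0],"hand": 0},{"xyz": [0,0,0.007],"delta_rot": [0,0,0],"hand": 0},{"xyz": [0,0,0.007],"delta_rot": [0,0,0],"hand": 0},{"xyz": [0,0,0.007],"delta_rot": [0,0,0],"hand": 0},{"xyz": [0,0,0.007],"delta_rot": [0,0,0],"hand": 0}])

```text
time_s: 7.35
tool_pos: [0.5075, -0.255, 0.1088]
tcp_rot: [-2.221, -2.221, 0.0]
force: [-0.5, 0.5, -0.5]
opening: 0.5
gripper_force: 0.0
```

Call:
apply_moves(rows=[{"xyz": [0,0,-0.04],"delta_rot": [0,0,0],"hand": 0},{"xyz": [0,0,-0.12],"delta_rot": [0,0,0],"hand": 0},{"xyz": [0,0,-0.25],"delta_rot": [0,0,0],"hand": 0},{"xyz": [0,0,-0.45],"delta_rot": [0,0,0],"hand": 0},{"xyz": [0,0,-0.65],"delta_rot": [0,0,0],"hand": 0},{"xyz": [0,0,-0.85],"delta_rot": [0,0,0],"hand": 0},{"xyz": [0,0,-0.97],"delta_rot": [0,0,0],"hand": 0},{"xyz": [0,0,-1],"delta_rot": [0,0,0],"hand": 0}])

```text
time_s: 8.15
tool_pos: [0.5087, -0.2558, 0.3151]
tcp_rot: [2.215, 2.215, 0.003]
force: [-0.0, -0.4, 0.8]
opening: 0.503
gripper_force: 0.0
```

```bash
python3 - <<'E'
from h import *
s=read_state();print(s["tool_pos"],s["tcp_rot"],s["force"],s["time_s"],s["opening"])
im=get_image("wrist");cv2.imwrite("pics/p3.png",im["color"][:,:])
w=cloud(im);p=w[mask(im,'red',(0,0,640,480))];p=p[np.isfinite(p[:,0])]
print(len(p),rect(p),np.percentile(p[:,2],[1,99]))
# port measured in clear side view 2 : dark hole in the head
im=dict(np.load("side2.npz"));w=cloud(im)
h=(np.hypot(w[...,0]-.535,w[...,1]-.054)<.02)
print('hole pts',h.sum())
q=h&(w[...,2]<.07);print(q.sum(), np.nanmean(w[q],0) if q.any() else '')
p=w[(abs(w[...,2]-.08)<.003)&(np.hypot(w[...,0]-.535,w[...,1]-.054)<.058)];print('head',rect(p))
E
```

```text
[ 0.50871501 -0.25575193  0.31510025] [2.21496729 2.21507775 0.0032986 ] [-0.01428165 -0.39472271  0.7771462 ] 8.15 0.5025627293244704Traceback (most recent call last):
  File "<stdin>", line 5, in <module>
    return _quantile_unchecked(
        a, q, axis, out, overwrite_input, method, keepdims, weights)
    return _ureduce(a,
                    func=_quantile_ureduce_func,
    ...<5 lines>...
                    overwrite_input=overwrite_input,
                    method=method)
    r = func(a, **kwargs)
    result = _quantile(arr,
                       quantiles=q,
    ...<2 lines>...
                       out=out,
                       weights=wgt)
    slices_having_nans = np.isnan(arr[-1, ...])
                                  ~~~^^^^^^^^^
IndexError: index -1 is out of bounds for axis 0 with size 0
```

View pics/p3.png

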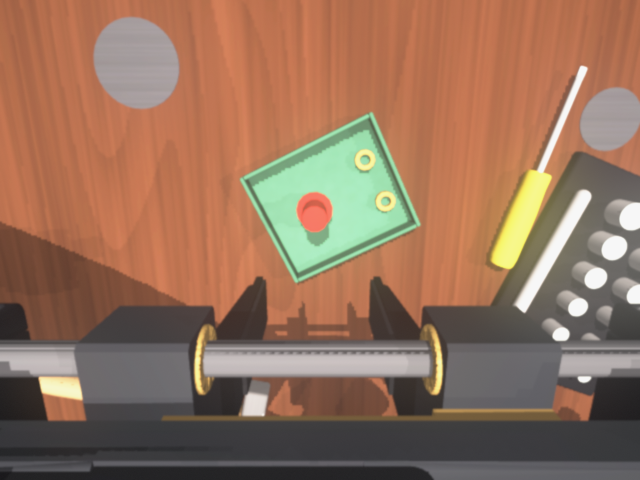

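The plug stands upright in the tray at about (315,212), clear of the nuts at (365,160) and (386,202). I'll go back over the port to measure it, on the way to the scope.

Call:
apply_moves(rows=[{"xyz": [0.08,0.01,0],"delta_rot": [0,0,0],"hand": 0},{"xyz": [0.25,0.03,0],"delta_rot": [0,0,0],"hand": -0.5},{"xyz": [0.45,0.06,0],"delta_rot": [0,0,0],"hand": -1},{"xyz": [0.65,0.08,0],"delta_rot": [0,0,0],"hand": -1},{"xyz": [0.85,0.11,0],"delta_rot": [0,0,0],"hand": -1},{"xyz": [1,0.14,0],"delta_rot": [0,0,0],"hand": -1}])

```text
time_s: 8.8
tool_pos: [0.5342, -0.0517, 0.306]
tcp_rot: [-2.217, -2.22, 0.003]
force: [0.1, -0.5, -0.3]
opening: 0.862
gripper_force: 0.0
```

Call:
apply_moves(rows=[{"xyz": [0.15,0,0],"delta_rot": [0,0,0],"hand": -1},{"xyz": [0.35,0,0],"delta_rot": [0,0,0],"hand": -1},{"xyz": [0.5,0,0],"delta_rot": [0,0,0],"hand": -1},{"xyz": [0.55,0,0],"delta_rot": [0,0,0],"hand": -1},{"xyz": [0.55,0,0],"delta_rot": [0,0,0],"hand": -1},{"xyz": [0.55,0,0],"delta_rot": [0,0,0],"hand": -1}])

```text
time_s: 9.4
tool_pos: [0.535, 0.0547, 0.3076]
tcp_rot: [-2.221, -2.221, 0.003]
force: [-0.8, 0.0, 0.1]
opening: 1.005
gripper_force: 0.0
```

```bash
cat >> h.py <<'E'
def zplane(im,uv,z):
    K=im["K"];T=np.linalg.inv(im["view"]);uv=np.asarray(uv,float)
    d=np.stack([(uv[:,0]-K[0,2])/K[0,0],-(uv[:,1]-K[1,2])/K[1,1],-np.ones(len(uv))],-1)@T[:3,:3].T
    o=T[:3,3];return o+d*((z-o[2])/d[:,2])[:,None]
def port(im):
    """dark hole surrounded by head plane: contour -> ellipse projected on z=.08"""
    w=cloud(im);near=np.hypot(w[...,0]-.535,w[...,1]-.054)<.03
    u=np.argwhere(near&(abs(w[...,2]-.08)<.004))[:,::-1].astype(np.int32)
    hull=np.zeros((480,640),np.uint8);cv2.fillConvexPoly(hull,cv2.convexHull(u),1)
    m=((hull>0)&(~(w[...,2]>.074))).astype(np.uint8)
    m=cv2.morphologyEx(m,cv2.MORPH_OPEN,np.ones((3,3)))
    g=cv2.cvtColor(im["color"],cv2.COLOR_BGR2GRAY)
    c=max(cv2.findContours(m,0,cv2.CHAIN_APPROX_NONE)[0],key=cv2.contourArea)[:,0]
    p=zplane(im,c,.08);(cc,r)=cv2.minEnclosingCircle((p[:,:2]*1000).astype(np.float32))
    return np.round(cc,1),round(r,1),(p[:,:2].mean(0)*1000).round(1),m
E
python3 - <<'E'
from h import *
s=read_state();print(s["tool_pos"],s["tcp_rot"],s["time_s"],s["opening"])
im=get_image("wrist");np.savez("w4.npz",**im);cv2.imwrite("pics/w4.png",im["color"])
print(port(im)[:3])
w=cloud(im);p=w[(abs(w[...,2]-.08)<.003)&(np.hypot(w[...,0]-.535,w[...,1]-.054)<.0625)];print('head',rect(p))
im2=dict(np.load("side2.npz"));print('side',port(im2)[:3])
im3=get_image("scene")
try: print('scene',port(im3)[:3])
except Exception as e: print(e)
# handle in wrist
for c,z0,z1 in(('orange',.17,.19),('orange',.1,.19),('blue',.106,.115)):
    p=w[mask(im,c,(0,0,640,480))];p=p[np.isfinite(p[:,0])&(p[:,2]>z0)&(p[:,2]<z1)];print(c,len(p),rect(p) if len(p)>5 else'')
E
```

```text
[0.53500489 0.05468313 0.3076477 ] [-2.22053518 -2.22078934  0.0028951 ] 9.4 1.0048658877670555
(array([534.8,  55. ]), 11.5, array([534.9,  55. ]))
head (array([534.8,  53.8]), array([84.9, 84.2]), 63.4)
side (array([531.9,  59.4]), 9.7, array([531.4,  60.2]))
scene (array([536.9,  54.4]), 9.9, array([537.1,  54.9]))
orange 0 
orange 0 
blue 409 (array([736.4, 208. ]), array([ 7.6, 23.5]), 77.3)
```

View pics/w4.png

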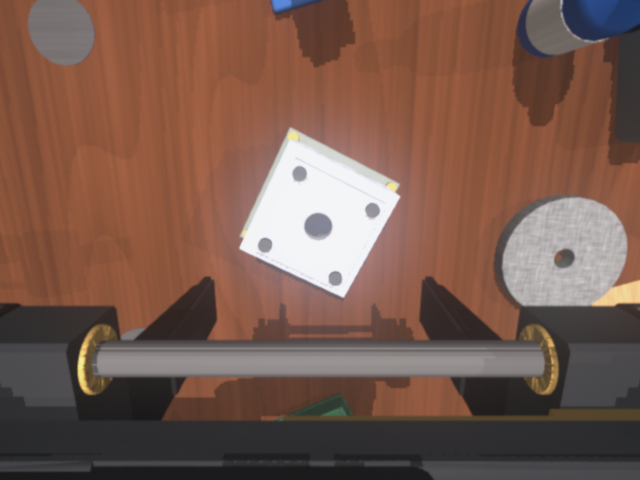

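The port shows as a dark hole at (318,226), which gives (535,54.5–55) mm. The stand foot is just visible at (300,3), so I'll move above the scope and turn 15° to match the stand.

Call:
apply_moves(rows=[{"xyz": [0.08,0,0],"delta_rot": [0,0,-0.005],"hand": -1},{"xyz": [0.25,0,0],"delta_rot": [0,0,-0.015],"hand": -1},{"xyz": [0.45,-0.01,0],"delta_rot": [0,0,-0.025],"hand": -1},{"xyz": [0.65,-0.01,0],"delta_rot": [0,0,-0.035],"hand": -1},{"xyz": [0.8,-0.02,0],"delta_rot": [0,0,-0.042],"hand": -1},{"xyz": [0.87,-0.02,0],"delta_rot": [0,0,-0.042],"hand": -1},{"xyz": [0.87,-0.02,0],"delta_rot": [0,0,-0.042],"hand": -1},{"xyz": [0.87,-0.02,0],"delta_rot": [0,0,-0.042],"hand": -1}])

```text
time_s: 10.3
tool_pos: [0.5316, 0.2284, 0.3088]
tcp_rot: [1.91, 2.494, -0.001]
force: [-0.2, -0.1, -0.9]
opening: 0.999
gripper_force: 0.0
```

```bash
python3 - <<'E'
from h import *
from scipy.spatial.transform import Rotation as R
s=read_state();print(s["tool_pos"],s["tcp_rot"],s["time_s"],s["opening"])
im=get_image("wrist");np.savez("w5.npz",**im);cv2.imwrite("pics/w5.png",im["color"])
w=cloud(im)
for c,z0,z1 in(('orange',.17,.19),('orange',.1,.19),('blue',.106,.115),('blue',.0,.02)):
    p=w[mask(im,c,(0,0,640,480))];p=p[np.isfinite(p[:,0])&(p[:,2]>z0)&(p[:,2]<z1)&(p[:,0]<.62)];print(c,len(p),rect(p) if len(p)>5 else'',p[:,2].max() if len(p) else '')
p=w[(w[...,2]>.168)&(w[...,2]<.182)&(np.hypot(w[...,0]-.531,w[...,1]-.294)<.03)];print('top',len(p),rect(p))
print(R.from_rotvec(s["tcp_rot"]).as_matrix().round(3).tolist())
E
```

```text
[0.53161152 0.22835162 0.30875606] [ 1.91041075e+00  2.49360519e+00 -1.01030306e-03] 10.3 0.9992736078143248
orange 0  
orange 0  
blue 3375 (array([530.8, 292.6]), array([49.9, 69.6]), 14.9) 0.11291567379625145
blue 3680 (array([530.9, 292.3]), array([97.2, 97.7]), 15.0) 0.013138981660155313
top 2437 (array([530.7, 292.6]), array([28., 28.]), 21.2)
[[-0.26, 0.966, -0.0], [0.966, 0.26, -0.001], [-0.001, -0.0, -1.0]]
```

View pics/w5.png

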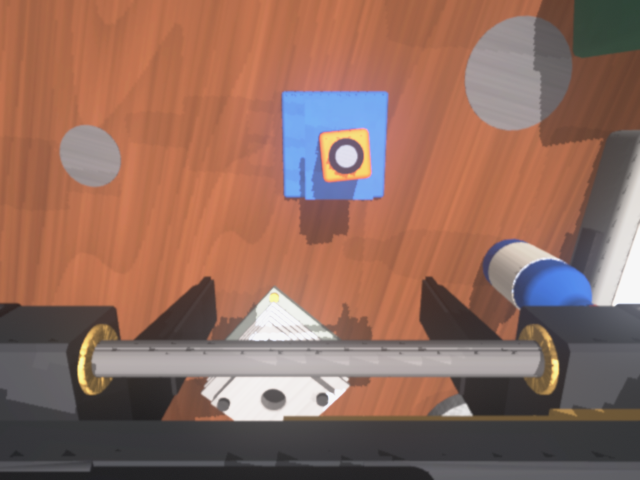

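The wrist view shows the orange handle's top at (346,155), turned about 21° in the world and sitting over the blue plate. It measures (530.7,292.6) mm. I'll align with it, descend and grip.

Call:
apply_moves(rows=[{"xyz": [0.05,0.01,0],"delta_rot": [0,0,-0.005],"hand": -1},{"xyz": [0.15,0.04,0],"delta_rot": [0,0,-0.01],"hand": -1},{"xyz": [0.26,0.067,0],"delta_rot": [0,0,-0.017],"hand": -1},{"xyz": [0.3125,0.08,0],"delta_rot": [0,0,-0.017],"hand": -1},{"xyz": [0.3125,0.08,0.05],"delta_rot": [0,0,-0.017],"hand": -1},{"xyz": [0.3125,0.08,0.15],"delta_rot": [0,0,-0.017],"hand": -1},{"xyz": [0.3125,0.08,0.27],"delta_rot": [0,0,-0.017],"hand": -1},{"xyz": [0.3125,0.08,0.38],"delta_rot": [0,0,-0.017],"hand": -1},{"xyz": [0.3125,0.08,0.47],"delta_rot": [0,0,-0.017],"hand": -1},{"xyz": [0.3125,0.08,0.52],"delta_rot": [0,0,-0.017],"hand": -1},{"xyz": [0.3125,0.08,0.53],"delta_rot": [0,0,-0.017],"hand": -1},{"xyz": [0.3125,0.08,0.53],"delta_rot": [0,0,-0.017],"hand": -1},{"xyz": [0.3125,0.08,0.53],"delta_rot": [0,0,-0.017],"hand": -1}])

```text
time_s: 11.65
tool_pos: [0.5313, 0.2935, 0.2041]
tcp_rot: [1.774, 2.592, 0.003]
force: [-0.1, 0.1, 0.7]
opening: 1.0
gripper_force: 0.0
```

Call:
apply_moves(rows=[{"xyz": [0,0,0],"delta_rot": [0,0,0],"hand": 1},{"xyz": [0,0,0],"delta_rot": [0,0,0],"hand": 1},{"xyz": [0,0,0],"delta_rot": [0,0,0],"hand": 1},{"xyz": [0,0,0],"delta_rot": [0,0,0],"hand": 1},{"xyz": [0,0,0],"delta_rot": [0,0,0],"hand": 1},{"xyz": [0,0,0],"delta_rot": [0,0,0],"hand": 1},{"xyz": [0,0,0],"delta_rot": [0,0,0],"hand": 1},{"xyz": [0,0,0],"delta_rot": [0,0,0],"hand": 1},{"xyz": [0,0,0],"delta_rot": [0,0,0],"hand": 1},{"xyz": [0,0,0],"delta_rot": [0,0,0],"hand": 1},{"xyz": [0,0,0],"delta_rot": [0,0,0],"hand": 1},{"xyz": [0,0,0],"delta_rot": [0,0,0],"hand": 1},{"xyz": [0,0,0],"delta_rot": [0,0,0],"hand": 1},{"xyz": [0,0,0],"delta_rot": [0,0,0],"hand": 1}])

```text
time_s: 13.05
tool_pos: [0.5306, 0.2935, 0.2028]
tcp_rot: [-1.774, -2.593, 0.0]
force: [0.8, -0.1, -0.2]
opening: 0.295
gripper_force: 30.0
```

Call:
apply_moves(rows=[{"xyz": [0,0,-0.01],"delta_rot": [0,0,0],"hand": 1},{"xyz": [0,0,-0.03],"delta_rot": [0,0,0],"hand": 1},{"xyz": [0,0,-0.06],"delta_rot": [0,0,0],"hand": 1},{"xyz": [0,0,-0.1],"delta_rot": [0,0,0],"hand": 1},{"xyz": [0,0,-0.15],"delta_rot": [0,0,0],"hand": 1},{"xyz": [0,0,-0.2],"delta_rot": [0,0,0],"hand": 1},{"xyz": [0,0,-0.25],"delta_rot": [0,0,0],"hand": 1},{"xyz": [0,0,-0.3],"delta_rot": [0,0,0],"hand": 1},{"xyz": [0,0,-0.35],"delta_rot": [0,0,0],"hand": 1},{"xyz": [0,0,-0.4],"delta_rot": [0,0,0],"hand": 1},{"xyz": [0,0,-0.45],"delta_rot": [0,0,0],"hand": 1},{"xyz": [0,0,-0.5],"delta_rot": [0,0,0],"hand": 1},{"xyz": [0,0,-0.55],"delta_rot": [0,0,0],"hand": 1},{"xyz": [0,0,-0.58],"delta_rot": [0,0,0],"hand": 1},{"xyz": [0,0,-0.6],"delta_rot": [0,0,0],"hand": 1},{"xyz": [0,0,-0.6],"delta_rot": [0,0,0],"hand": 1}])

```text
time_s: 14.65
tool_pos: [0.5308, 0.2935, 0.3235]
tcp_rot: [1.774, 2.592, 0.001]
force: [0.5, 0.2, -1.8]
opening: 0.296
gripper_force: 30.0
```

```bash
python3 - <<'E'
from h import *
from scipy.spatial.transform import Rotation as R
s=read_state();M=R.from_rotvec(s["tcp_rot"]).as_matrix();print(s["tool_pos"],s["time_s"],s["opening"],s["force"]);print(M.round(4).tolist())
d=np.array([.535,.055,s["tool_pos"][2]])-s["tool_pos"];print((M.T@d/.2).round(4))
E
```

```text
[0.53081345 0.29353489 0.32353161] 14.65 0.29641125351474223 [ 0.47708977  0.16422555 -1.83462828]
[[-0.3622, 0.9321, 0.0008], [0.9321, 0.3622, 0.0004], [0.0, 0.0009, -1.0]]
[-1.1193e+00 -4.1250e-01 -4.0000e-04]
```

Call:
apply_moves(rows=[{"xyz": [-0.02,-0.007,0],"delta_rot": [0,0,0],"hand": 1},{"xyz": [-0.06,-0.022,0],"delta_rot": [0,0,0],"hand": 1},{"xyz": [-0.12,-0.044,0],"delta_rot": [0,0,0],"hand": 1},{"xyz": [-0.2,-0.074,0],"delta_rot": [0,0,0],"hand": 1},{"xyz": [-0.28,-0.103,0],"delta_rot": [0,0,0],"hand": 1},{"xyz": [-0.36,-0.133,0],"delta_rot": [0,0,0],"hand": 1},{"xyz": [-0.44,-0.162,0],"delta_rot": [0,0,0],"hand": 1},{"xyz": [-0.52,-0.192,0],"delta_rot": [0,0,0],"hand": 1},{"xyz": [-0.6,-0.221,0],"delta_rot": [0,0,0],"hand": 1},{"xyz": [-0.67,-0.247,0],"delta_rot": [0,0,0],"hand": 1},{"xyz": [-0.74,-0.273,0],"delta_rot": [0,0,0],"hand": 1},{"xyz": [-0.8,-0.295,0],"delta_rot": [0,0,0],"hand": 1},{"xyz": [-0.85,-0.313,0],"delta_rot": [0,0,0],"hand": 1},{"xyz": [-0.9,-0.332,0],"delta_rot": [0,0,0],"hand": 1}])

```text
time_s: 16.05
tool_pos: [0.534, 0.1008, 0.3229]
tcp_rot: [-1.774, -2.593, -0.0]
force: [0.3, 0.1, -1.7]
opening: 0.292
gripper_force: 30.0
```

Call:
apply_moves(rows=[{"xyz": [-0.05,-0.018,0],"delta_rot": [0,0,0],"hand": 1},{"xyz": [-0.1,-0.037,0],"delta_rot": [0,0,0],"hand": 1},{"xyz": [-0.15,-0.055,0],"delta_rot": [0,0,0],"hand": 1},{"xyz": [-0.19,-0.07,0],"delta_rot": [0,0,0],"hand": 1},{"xyz": [-0.21,-0.078,0],"delta_rot": [0,0,0],"hand": 1},{"xyz": [-0.219,-0.0805,0],"delta_rot": [0,0,0],"hand": 1},{"xyz": [-0.219,-0.0805,0],"delta_rot": [0,0,0],"hand": 1},{"xyz": [-0.219,-0.0805,0],"delta_rot": [0,0,0],"hand": 1},{"xyz": [-0.219,-0.0805,0],"delta_rot": [0,0,0],"hand": 1},{"xyz": [-0.219,-0.0805,0],"delta_rot": [0,0,0],"hand": 1}])

```text
time_s: 17.05
tool_pos: [0.5348, 0.0553, 0.3229]
tcp_rot: [-1.773, -2.593, -0.0]
force: [0.1, -0.7, -1.4]
opening: 0.293
gripper_force: 30.0
```

```bash
python3 - <<'E'
from h import *
s=read_state();print(s["tool_pos"],s["tcp_rot"],s["time_s"],s["opening"],s["force"])
o=[]
for n in("side","scene","wrist"):
    im=get_image(n);np.savez(n+"6.npz",**im)
    w=cloud(im)
    q=(np.hypot(w[...,0]-.535,w[...,1]-.055)<.03)
    for z0,z1 in((.14,.165),(.165,.19),(.19,.222),(.23,.26)):
        p=w[q&(w[...,2]>z0)&(w[...,2]<z1)]
        if len(p)>8: print(n,z0,len(p),(np.median(p,0)*1000).round(1),rect(p)[:2],(p[:,2].min()*1e3).round(1))
    uv=im["K"]@np.diag([1,-1,-1])@(im["view"]@[.535,.055,.11,1])[:3];u,v=(uv[:2]/uv[2]).astype(int);print(u,v)
    u=np.clip(u,50,590);v=np.clip(v,70,410);o.append(cv2.resize(im["color"][v-70:v+70,u-50:u+50],(400,560),interpolation=cv2.INTER_CUBIC))
cv2.imwrite("pics/p6.png",np.hstack(o[:2]))
E
```

```text
[0.53479865 0.05527866 0.32287281] [-1.77333896e+00 -2.59320616e+00 -3.50877784e-05] 17.05 0.2927423652626833 [ 0.0727398  -0.69452972 -1.3959485 ]
side 0.14 35 [533.   59.6 151.9] (array([533.2,  58.8]), array([7.2, 7.9])) 140.7
side 0.165 35 [533.1  59.7 179.9] (array([532.4,  60.3]), array([7.1, 8.1])) 165.3
side 0.19 36 [533.1  59.8 205.3] (array([533.3,  59.3]), array([4.9, 6.7])) 191.6
side 0.23 176 [529.8  68.9 247. ] (array([531.6,  67.7]), array([43.1, 16.2])) 230.4
309 241
scene 0.14 16 [538.9  54.4 152.2] (array([539. ,  54.7]), array([6.6, 5. ])) 143.2
scene 0.165 19 [539.4  53.6 177.5] (array([539.5,  53.9]), array([5.9, 6.4])) 165.9
scene 0.19 24 [538.1  53.4 202.4] (array([538.2,  53.6]), array([6.1, 7.6])) 190.8
scene 0.23 91 [548.   47.  247.8] (array([545.6,  51.9]), array([40.4, 19.9])) 231.8
326 219
wrist 0.14 110 [533.9  57.8 153.4] (array([534.3,  56.8]), array([7.8, 3.4])) 140.6
wrist 0.165 157 [533.9  58.  180.9] (array([534.7,  56.7]), array([8.6, 5.2])) 165.6
wrist 0.19 75 [533.7  58.1 195.9] (array([534.4,  56.9]), array([7.8, 3.7])) 190.6
wrist 0.23 1531 [530.5  67.6 249.5] (array([530.9,  66.3]), array([41.6,  4.4])) 232.3
317 230
```

View pics/p6.png

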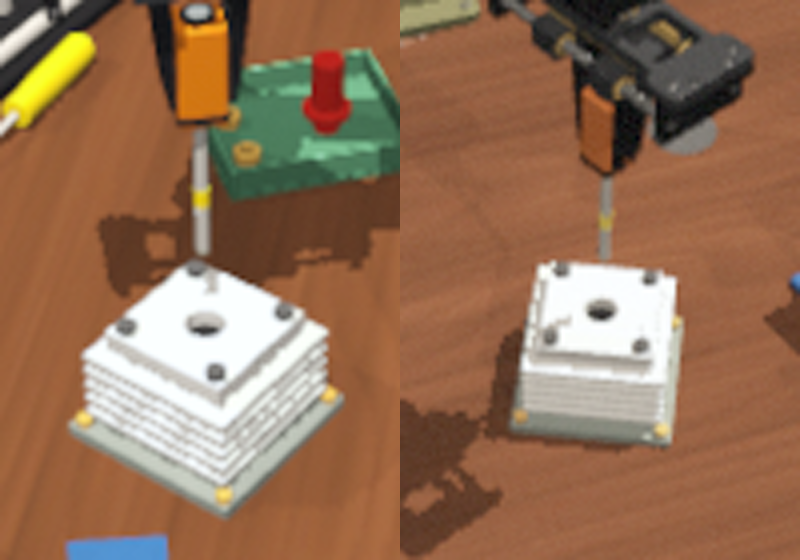

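The rod hangs upright in both crops, with its tip at (202,255) in the side view and (605,258) in the scene view. The port is at (206,322) and (601,310), so it is off by up to about 2 mm. I'll work it out at sub-pixel level.

```bash
cat > fit.py <<'E'
from h import *
from scipy.optimize import least_squares
def fit(tag,ztip,save=None):
    eqs=[];o=[]
    for n in("side","scene"):
        im=dict(np.load(n+tag+".npz"));K=im["K"];V=im["view"]
        proj=lambda P:(lambda q:q[:2]/q[2])(K@np.diag([1,-1,-1])@(V@[*P,1])[:3])
        w=cloud(im);g=cv2.cvtColor(im["color"],cv2.COLOR_BGR2GRAY).astype(float)
        # rod: centroid of rod-depth pixels per row
        m=(np.hypot(w[...,0]-.535,w[...,1]-.055)<.012)&(w[...,2]>max(ztip,.1)+.004)&(w[...,2]<ztip+.088)
        rows=[(np.argwhere(m[r]).mean(),r,m[r].sum()) for r in range(480) if m[r].any()]
        # hole: intensity-weighted darkness around projected port
        u,v=proj((.535,.055,.08));u,v=int(u),int(v)
        sub=g[v-6:v+7,u-8:u+9];lvl=np.percentile(sub,80);d=np.clip(lvl-30-sub,0,None)
        vv,uu=np.mgrid[v-6:v+7,u-8:u+9];h=((d*uu).sum()/d.sum(),(d*vv).sum()/d.sum())
        b=sub<lvl-40;hb=(uu[b].mean(),vv[b].mean())
        eqs.append((proj,rows,hb));print(n,'hole',np.round(h,2),np.round(hb,2),b.sum(),'rows',len(rows))
    def rr(p):
        r=[]
        for proj,rows,h in eqs:
            zs=np.linspace(ztip,ztip+.09,10);L=np.array([proj((p[0]/1e3,p[1]/1e3,z)) for z in zs])
            o=np.argsort(L[:,1]);r+=[np.interp(v,L[o,1],L[o,0])-u for u,v,_ in rows]
        return r
    rod=least_squares(rr,[535,55]).x
    for proj,rows,h in eqs:
        print('hole backproj residual px',np.round(np.array(h)-proj((rod[0]/1e3,rod[1]/1e3,.08)),2))
    hp=least_squares(lambda p:[e for proj,_,h in eqs for e in [proj((p[0]/1e3,p[1]/1e3,.08))[0]-h[0]]],[535,55]).x
    print('rod',rod.round(1),'port(u only)',hp.round(1),'diff',(hp-rod).round(1))
E
python3 - <<'E'
from fit import *
fit("6",.135)
E
```

```text
side hole [309.6  252.42] [309.67 251.69] 48 rows 30
scene hole [325.72 226.45] [325.7  226.35] 40 rows 21
hole backproj residual px [  -6.62 -402.14]
hole backproj residual px [   9.42 -427.48]
rod [1392.7 -284.4] port(u only) [-48515.6  17818.9] diff [-49908.3  18103.3]
```

```bash
sed -i 's/proj=lambda P:/proj=lambda P,K=K,V=V:/' fit.py; python3 - <<'E'
from fit import *
fit("6",.135)
E
```

```text
side hole [309.6  252.42] [309.67 251.69] 48 rows 30
scene hole [325.72 226.45] [325.7  226.35] 40 rows 21
hole backproj residual px [-0.37  0.17]
hole backproj residual px [-0.44  0.26]
rod [533.7  56. ] port(u only) [535.   54.2] diff [ 1.3 -1.9]
```

```bash
python3 - <<'E'
from h import *
for n,u,v in(("side",310,252),("scene",326,226)):
    im=dict(np.load(n+"6.npz"));g=cv2.cvtColor(im["color"],cv2.COLOR_BGR2GRAY);w=cloud(im)
    print(n,'cols',u-9,u+9);print(g[v-5:v+6,u-9:u+10])
    for r in range(v-45,v-15,6):
        print(r,g[r,u-8:u+8],np.argwhere((np.hypot(w[r,:,0]-.535,w[r,:,1]-.055)<.015)&(w[r,:,2]>.13)).ravel())
    p=w[(abs(w[...,2]-.08)<.0035)&(np.hypot(w[...,0]-.535,w[...,1]-.055)<.062)];print('head',rect(p))
E
```

```text
side cols 301 319
[[254 254 254 254 254 254 254 254 254 254 254 254 254 254 254 254 254 254
  254]
 [254 254 254 254 254 254 251 243 241 241 242 245 252 254 254 254 254 254
  254]
 [254 254 254 254 249 235 224 211 208 210 212 218 232 246 254 254 254 254
  254]
 [254 254 254 253 230 182 183 193 199 201 201 200 201 219 247 254 254 254
  254]
 [254 254 254 247 210 162 183 189 184 184 189 193 197 196 228 254 254 254
  254]
 [254 254 254 246 207 157 158 152 131 126 143 154 173 187 226 254 254 254
  254]
 [254 254 254 252 229 161  88  55  57  58  57  67 132 204 244 254 254 254
  254]
 [254 254 254 254 248 218 181 163 100 100 120 157 201 241 254 254 254 254
  254]
 [254 254 254 254 254 251 241 234 218 219 222 232 246 254 254 254 254 254
  254]
 [254 254 254 254 254 254 254 254 254 254 254 254 254 254 254 254 254 254
  254]
 [254 254 254 254 254 254 254 254 254 254 254 254 254 254 254 254 254 254
  254]]
207 [100 103 105 106 104 112 129 135 128  69  68  87 103  93  94 113] [308 309 310]
213 [105 106 108  97  67 129 177 176 149  80  72  75  69  67  85  99] [308 309 310]
219 [ 83  69  68  67  
[... 976 characters left out ...]
52 252 252 252 242 215 204 199 205 228 248 252 253 253 253 253
  253]
 [224 234 252 253 253 253 252 253 253 252 253 253 252 253 252 252 253 253
  250]
 [252 252 252 253 252 252 252 253 253 252 253 253 253 252 252 252 253 253
  248]]
181 [113 104  69  70  89  96  95  93  94  93  83  50  22  16  23  15] [323 324 325]
187 [111 114 106  70  87  95  92  95 100  99  96  32  27  26  21  20] [322 323 324]
193 [121 118 112 112 113 110 113 108  93  83  97 103 117 116 118 120] [326]
199 [116 117 116 118 112 114 113 114 123 136 133 117 116 116 117 114] [326 327 328]
205 [114 110 110 110 109 110 102 113 147 154 152 120 114 113 115 113] [326 327 328]
head (array([535.2,  55. ]), array([84. , 90.6]), 63.8)
```

```bash
python3 - <<'E'
from h import *
im=dict(np.load("wrist6.npz"));K,V=im["K"],im["view"]
def pr(x,y,z):
    q=K@np.diag([1,-1,-1])@(V@[x,y,z,1])[:3];return (q[:2]/q[2]).round(1)
print('tip',pr(.5348,.0553,.135),'rod top',pr(.5348,.0553,.22),'port',pr(.5348,.0553,.08))
u,v=pr(.5348,.0553,.08).astype(int)
c=im["color"][v-75:v+75,u-100:u+100];print(u-100,v-75)
cv2.imwrite("pics/w6.png",cv2.resize(c,(800,600),interpolation=cv2.INTER_CUBIC))
E
```

```text
tip [317.3 237.8] rod top [317.1 279.2] port [317.4 221.5]
217 146
```

View pics/w6.png

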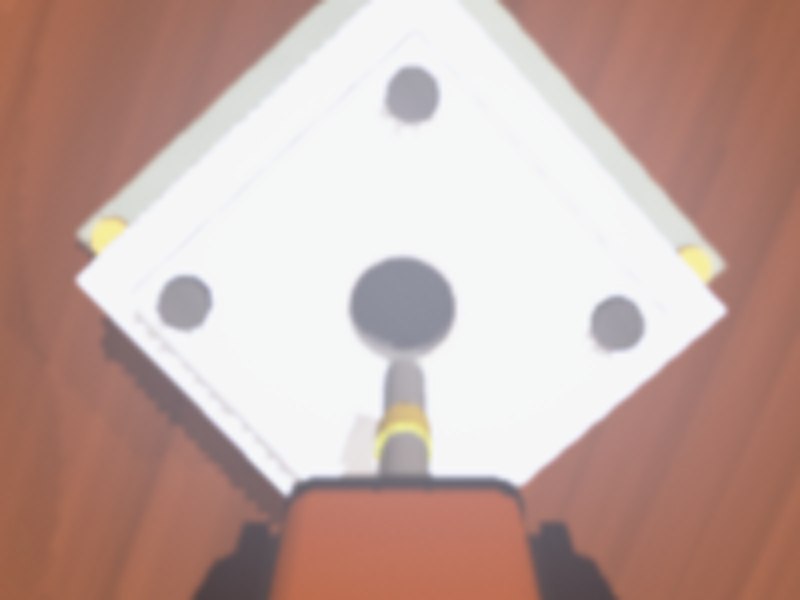

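In the wrist crop the hole is centred at (402,305) and the rod at x≈404, so they agree to under 0.5 mm sideways. I'll shift 0.6 mm along tool −y and lower slowly.

Call:
apply_moves(rows=[{"xyz": [0,-0.003,0],"delta_rot": [0,0,0],"hand": 1},{"xyz": [0,-0.003,0.02],"delta_rot": [0,0,0],"hand": 1},{"xyz": [0,-0.003,0.05],"delta_rot": [0,0,0],"hand": 1},{"xyz": [0,-0.003,0.08],"delta_rot": [0,0,0],"hand": 1},{"xyz": [0,-0.003,0.11],"delta_rot": [0,0,0],"hand": 1},{"xyz": [0,-0.003,0.14],"delta_rot": [0,0,0],"hand": 1},{"xyz": [0,-0.003,0.17],"delta_rot": [0,0,0],"hand": 1},{"xyz": [0,-0.003,0.2],"delta_rot": [0,0,0],"hand": 1},{"xyz": [0,-0.003,0.23],"delta_rot": [0,0,0],"hand": 1},{"xyz": [0,-0.003,0.26],"delta_rot": [0,0,0],"hand": 1},{"xyz": [0,-0.003,0.29],"delta_rot": [0,0,0],"hand": 1},{"xyz": [0,-0.003,0.32],"delta_rot": [0,0,0],"hand": 1},{"xyz": [0,-0.003,0.35],"delta_rot": [0,0,0],"hand": 1},{"xyz": [0,-0.003,0.38],"delta_rot": [0,0,0],"hand": 1},{"xyz": [0,-0.003,0.41],"delta_rot": [0,0,0],"hand": 1},{"xyz": [0,-0.003,0.44],"delta_rot": [0,0,0],"hand": 1},{"xyz": [0,-0.003,0.46],"delta_rot": [0,0,0],"hand": 1},{"xyz": [0,-0.003,0.472],"delta_rot": [0,0,0],"hand": 1},{"xyz": [0,-0.003,0.4745],"delta_rot": [0,0,0],"hand": 1},{"xyz": [0,-0.003,0.4745],"delta_rot": [0,0,0],"hand": 1}])

```text
time_s: 19.2
tool_pos: [0.5343, 0.0548, 0.2281]
tcp_rot: [1.774, 2.593, 0.0]
force: [-0.9, -0.6, -1.1]
opening: 0.294
gripper_force: 30.0
```

```bash
python3 - <<'E'
from h import *
s=read_state();print(s["tool_pos"],s["tcp_rot"],s["time_s"],s["opening"],s["force"])
o=[]
for n in("side","scene","wrist"):
    im=get_image(n);np.savez(n+"7.npz",**im);K,V=im["K"],im["view"]
    q=K@np.diag([1,-1,-1])@(V@[.5345,.055,.085,1])[:3];u,v=(q[:2]/q[2]).astype(int)
    k=(20,30) if n!="wrist" else (33,50)
    print(n,u-k[0],v-k[1]);o.append(cv2.resize(im["color"][v-k[1]:v+k[1],u-k[0]:u+k[0]],(266,400),interpolation=cv2.INTER_CUBIC))
cv2.imwrite("pics/p7.png",np.hstack(o))
E
```

```text
[0.53433165 0.05476299 0.22805884] [1.77395067e+00 2.59260472e+00 1.45672773e-04] 19.2 0.2942940675519756 [-0.89499917 -0.64210405 -1.10428053]
side 289 219
scene 305 195
wrist 284 205
```

View pics/p7.png

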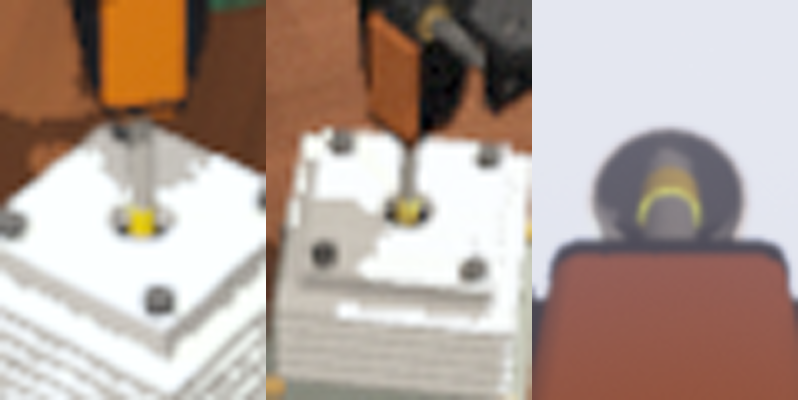

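All three panels show the rod centred in the hole: side hole centre x≈143 and rod 141, scene 409 and 408, wrist 669 and 668. The yellow band straddles the mouth, so I'll hold it there.

Call:
apply_moves(rows=[{"xyz": [0,0,0],"delta_rot": [0,0,0],"hand": 1},{"xyz": [0,0,0],"delta_rot": [0,0,0],"hand": 1},{"xyz": [0,0,0],"delta_rot": [0,0,0],"hand": 1},{"xyz": [0,0,0],"delta_rot": [0,0,0],"hand": 1},{"xyz": [0,0,0],"delta_rot": [0,0,0],"hand": 1},{"xyz": [0,0,0],"delta_rot": [0,0,0],"hand": 1},{"xyz": [0,0,0],"delta_rot": [0,0,0],"hand": 1},{"xyz": [0,0,0],"delta_rot": [0,0,0],"hand": 1},{"xyz": [0,0,0],"delta_rot": [0,0,0],"hand": 1},{"xyz": [0,0,0],"delta_rot": [0,0,0],"hand": 1},{"xyz": [0,0,0],"delta_rot": [0,0,0],"hand": 1},{"xyz": [0,0,0],"delta_rot": [0,0,0],"hand": 1},{"xyz": [0,0,0],"delta_rot": [0,0,0],"hand": 1},{"xyz": [0,0,0],"delta_rot": [0,0,0],"hand": 1},{"xyz": [0,0,0],"delta_rot": [0,0,0],"hand": 1},{"xyz": [0,0,0],"delta_rot": [0,0,0],"hand": 1},{"xyz": [0,0,0],"delta_rot": [0,0,0],"hand": 1},{"xyz": [0,0,0],"delta_rot": [0,0,0],"hand": 1},{"xyz": [0,0,0],"delta_rot": [0,0,0],"hand": 1},{"xyz": [0,0,0],"delta_rot": [0,0,0],"hand": 1}])

```text
time_s: 21.35
tool_pos: [0.5343, 0.0548, 0.228]
tcp_rot: [-1.774, -2.593, -0.0]
force: [0.1, 0.4, -1.2]
opening: 0.293
gripper_force: 30.0
```

Call:
apply_moves(rows=[{"xyz": [0,0,0],"delta_rot": [0,0,0],"hand": 1},{"xyz": [0,0,0],"delta_rot": [0,0,0],"hand": 1},{"xyz": [0,0,0],"delta_rot": [0,0,0],"hand": 1},{"xyz": [0,0,0],"delta_rot": [0,0,0],"hand": 1},{"xyz": [0,0,0],"delta_rot": [0,0,0],"hand": 1},{"xyz": [0,0,0],"delta_rot": [0,0,0],"hand": 1},{"xyz": [0,0,0],"delta_rot": [0,0,0],"hand": 1},{"xyz": [0,0,0],"delta_rot": [0,0,0],"hand": 1},{"xyz": [0,0,0],"delta_rot": [0,0,0],"hand": 1},{"xyz": [0,0,0],"delta_rot": [0,0,0],"hand": 1},{"xyz": [0,0,0],"delta_rot": [0,0,0],"hand": 1},{"xyz": [0,0,0],"delta_rot": [0,0,0],"hand": 1},{"xyz": [0,0,0],"delta_rot": [0,0,0],"hand": 1},{"xyz": [0,0,0],"delta_rot": [0,0,0],"hand": 1},{"xyz": [0,0,0],"delta_rot": [0,0,0],"hand": 1},{"xyz": [0,0,0],"delta_rot": [0,0,0],"hand": 1},{"xyz": [0,0,0],"delta_rot": [0,0,0],"hand": 1},{"xyz": [0,0,0],"delta_rot": [0,0,0],"hand": 1},{"xyz": [0,0,0],"delta_rot": [0,0,0],"hand": 1},{"xyz": [0,0,0],"delta_rot": [0,0,0],"hand": 1}])

```text
time_s: 23.35
tool_pos: [0.5343, 0.0548, 0.228]
tcp_rot: [-1.774, -2.593, 0.0]
force: [-0.1, 1.4, -0.0]
opening: 0.294
gripper_force: 30.0
```

```bash
python3 -c "
from rig import *
s=read_state();print(s['tool_pos'],s['opening'],s['force'],s['time_s']);print(job_done())"
```

```text
[0.53425083 0.05478052 0.22796654] 0.2939812728691342 [-0.06425367  1.44519821 -0.0206463 ] 23.35
the job is handed in; nothing more can be done
None
```

The job is handed in at 23.35 s: the plug stands in the tray, and the scope was held upright, still and centred in the port for 4 s, lens about 40 mm deep, with no sign in the force readings or pictures that it touched the cylinder.

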